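# Lock the refractor carriage under its guard

### The job

The optical head is about to go back on this refractor, so its carriage has to be locked first. Lift the sprung guard on the carriage by its tongue until the stay on its side drops into its notch, and let it back until it stands propped open by itself. Then turn the round knob underneath clockwise by feel until the brake is firmly tight but not forced; leave the guard propped and the other things undisturbed.

Things in the scene. Friction and masses are not known exactly. Their poses are not given: they have to be found in the camera images.
- guard (a joint): guard's opening angle, rad: 0 shut, about 1.58 standing on its stay, end stop 1.80. Cream plastic hood over the knob, 138 mm from hinge to front, 120 mm wide, top 46 mm above the deck, hinged along its rear edge. Its torsion spring and weight always pull it shut (about 0.2 Nm, 1.2 N at the tongue): let go before the stay has dropped into its notch, it snaps shut
- guard_tongue (a point): centre of the grip part of the guard's lift tongue (moves with the guard): 30 mm wide along its y, 9 mm thick, standing 44 mm out from the front wall; this point is 30 mm in front of that wall; guard shut: 168 mm in front of the hinge axis, 26.5 mm above it, 40.5 mm above the deck. Pinched by its narrow sides (closing along y) it pivots between the fingers, so the tool can stay upright
- guard_hinge (a point): fixed point: middle of the guard's hinge axis, 14 mm above the carriage deck. x points away from the carriage's front edge, y along the hinge axis, z up; opening swings the tongue up and over towards +x. The deck is 260 x 250 mm, 80 mm above the table
- stay_notch (a point): fixed point: floor of the notch in the aluminium track on the deck, left of the guard. The stay, a steel strut 75 mm long pivoted on the guard's left wall 50 mm from the hinge, slides its foot back along the track by itself as the guard rises; it drops 5 mm into the notch when the guard passes 1.67 rad, and the guard then sinks back to 1.58 and rests on it. Nobody needs to touch it
- lock_knob_grip (a point): fixed point on the brake knob's upright axis at the height to grip, 24 mm above the deck (axes as guard_hinge), under the guard, 78 mm in front of the hinge axis. Knob: black fluted cylinder 38 mm across, from 8 to 34 mm above the deck. It tightens clockwise seen from above, turning loosely (0.15 Nm) for a hidden 0.2 to 1.3 rad before it bites, and stays where it is let go; grip it firmly, 50 N
- brake_shoe: brass shoe 22 x 30 x 10 mm in the deck window under the knob, pushed along its x by the knob's eccentric; origin at the bottom centre of the pushed face. Pressed 0 N when loose, 40 to 160 N when firm; more scores the rail. From the bite the knob's torque climbs steadily: firm at 0.45 to 0.65 Nm (0.2 to 0.35 rad on), forced above 0.8 Nm. Friction locks it: torque read at rest may be 0.3 Nm less
- joystick_top (a point): top of the carriage's fixed black joystick, 90 mm tall, 32 mm thick at the top, standing on the deck to the right of the guard
- test_eye: model test eye: aluminium foot 50 x 40 x 8 mm with an upright and a black barrel 30 mm across, 51 mm tall, standing on the carriage deck behind the joystick; origin at the centre of its underside
- trial_lens: loose trial lens: thin metal ring 38 mm across, 4 mm thick, lying on the carriage deck behind the joystick; origin at the centre of its underside
- penlight: aluminium penlight 121 mm long, 14 mm thick, lying on the table left of the slide base; origin under its middle
- screwdriver: screwdriver 180 mm long lying on the table right of the slide base; origin under its middle
- lens_spray: white bottle 44 mm across, 120 mm tall, standing on the table to the right; origin at the centre of its underside
- screw_dish: steel dish 80 mm across, 25 mm tall, on the table to the right; origin at the centre of its underside
- occluder: flat black occluder paddle (bar 120 mm, disc 60 mm, 3 mm thick) lying on the table to the left; origin under the middle of the bar

How it is judged:
On the way, in this order (a step that is already met when the one before it is completed fails the run):
1. the guard stands open on its stay, let go and at rest (value of joint guard above 1.48 rad and velocity of joint guard between -0.1 and 0.1 rad/s and contact force between the fingers and anything else below 0.3 N), for 0.3 s.
2. the brake is firmly tight, with the guard still propped (value of joint guard above 1.48 rad and contact force between brake_shoe and anything else above 40 N), for 0.2 s.
At the end, for the whole second after the job is handed in: the guard stands open by itself on its stay (above 1.48 rad, at rest) and the brake shoe stays pressed with 40 to 160 N after the knob is let go (all of step 2 and velocity of joint guard between -0.1 and 0.1 rad/s and contact force between brake_shoe and anything else below 160 N); the robot touches nothing.
It fails at once if the brake is forced: the shoe pressed with more than 160 N (contact force between brake_shoe and anything else above 160 N).
It fails at once if the guard is let snap shut (falling faster than 2 rad/s, below 1.4 rad) (value of joint guard below 1.4 rad and velocity of joint guard below -2 rad/s).
It fails at once if one of the loose things on the carriage or table is disturbed (moved more than 15 mm) (distance of any of test_eye, trial_lens, penlight, screwdriver, lens_spray, screw_dish, occluder from where it was at the start of the episode above 0.015 m).
It also fails if it takes over 72 s, if anything falls off the work surface, if the arm or the gripper's body presses on something with over 40 N, if the wrist force passes 120 N, or if a joint passes its speed limit or range.

### The arm

A 7-joint arm with a two-finger parallel gripper is mounted at the origin on the work surface. World frame = base frame: x ahead of the robot, y to its left, z up, the work surface at z = 0. Lengths are in m, angles in rad, forces in N, time in s.
With the tool pointing down it reaches from about 0.425 to 0.875 m from the base axis. Payload 4.7 kg.
Tool frame: the origin (TCP) lies on the mounting face of the last link; the fingertips stand 182 mm ahead of it and the grasp point (between the pads) lies 164 mm ahead of it; x points along the fingers, y is the direction in which the jaws open and shut, and the axes are right-handed (so a half turn about x gives the same grasp; the last joint's range is limited). The gripper opens to 87 mm and grips with 3 to 60 N. Pads are 19 mm wide; open, the fingers measure 117 mm over their backs; the gripper's body (75 mm by 190 mm) begins 51 mm behind the grasp point.
Start: joints at [1.26, 0.321, -0.07, 1.45, 0.023, 1.371, -0.057], TCP at [0.207, -0.616, 0.405] pointing down, gripper open.
Joint ranges: [-2.86, 2.86], [-0.3, 2.09], [-1.38, 1.24], [0.06, 2.45], [-1.56, 4.7], [0.09, 2.05], [-2.69, 2.69]. Speed limits (rad/s): [2.57, 2.57, 3.14, 3.14, 3.14, 3.14, 3.14].

### API

Orientations are given as a rotation vector (axis times angle).
In Python, from bench import monitor, get_image, ctrl gives the robot as it stands.
- The arm moves only by the shell command python3 -m creep 'ROWS' [FORCE]. ROWS is JSON, a list of rows, each a list of 7 numbers: the shift along the tool's x, y, z in mm, then the turn, a rotation vector about the tool's x, y, z in rad, then the finger opening in mm, from 0 to 87. A call has 1 to 5 rows; each row shifts and turns the commanded pose from where the row before left it, along the tool's axes as they then stand; what a row does not reach is not made up. A row lasts 1/10 s, in which the tool goes at most 50 mm and 8.59 degrees, less where a joint would pass 70% of its speed; a pose out of reach is approached as far as the arm can. A call is refused whole if a number of a shift passes 50 or a number of a turn 0.15, either way. A call with a gripper value outside its range is refused whole. The fingers move at their own pace and stop on an object; FORCE is the grip in N (left out, the last holds). Time passes only in rows, so rows that do not move let the fingers close. It gives the time, the measured TCP pose, the force and the opening at its end, in the units of the state.
- monitor.get_state(): the state, without advancing time (a new reading comes with each control period).
- get_image(name): name is "side" or "top"; returns a dict with "img" (400x640x3 uint8, red, green, blue), "mtx" (3x3 intrinsics, pixels), "D" ([k1, k2, p1, p2, k3] as OpenCV has them; the pictures are not rectified), "view" (4x4, takes a point from world to camera coordinates). Camera axes: x right, y up, looking along -z (the intrinsics and any distortion apply to the point x, -y, -z); pixel columns grow to the right and rows downward; lengths in m; the calibration is good to about 2 mm. A picture is of the moment at which its call begins. There is no depth.
- ctrl.close_job(): hands the job in, once; it reports no verdict.
The state is a dict: "time": time; "joint_positions": joint angles; "qd": joint speeds; "joint_torque": joint torques, N m; "position": TCP position; "tool_rot": TCP orientation; "ft_force": force on the tool from outside, world axes, zero at the start; "torque": the same for the moment, N m; "grip_width": opening from 0.0 (shut) to 1.0 (fully open).
Only numpy, scipy, OpenCV 4.12 (cv2) and the standard library are available. Lean on these libraries where they do the work, as an engineer would, in place of code of your own. Each camera call takes 0.05 s, during which the arm holds its last target.

## Working session

There is one attempt and no reset: what is moved stays moved. The work goes in short steps, Python scripts to look and compute and a shell command to move; the robot and the scene stay as the last step left them, time stands still between calls to the robot, and variables do not carry over. Pictures are saved under pics/ and viewed, and the job is handed in when it is done.

```bash
ls; mkdir -p pics
python3 - <<'E'
from bench import monitor,get_image
import cv2,numpy as np
s=monitor.get_state()
for k,v in s.items(): print(k,np.round(v,3))
for n in("side","top"):
    d=get_image(n); cv2.imwrite(f"pics/{n}0.png",d["img"][:,:,::-1]); print(n,np.round(d["mtx"],1),d["D"],np.round(d["view"],3))
E
```

```text
pics
time 0.0
joint_positions [ 1.26   0.322 -0.07   1.452  0.023  1.371 -0.057]
qd [ 0.002 -0.    -0.001 -0.001 -0.    -0.     0.001]
joint_torque [ 0.0000e+00 -4.9129e+01 -4.0400e-01 -3.1253e+01 -6.4000e-02  4.4000e-02
  0.0000e+00]
position [ 0.207 -0.616  0.404]
tool_rot [ 2.046  0.337 -2.047]
ft_force [-0.494 -0.275 -0.001]
torque [0.025 0.018 0.002]
grip_width 0.999
side [[383.4   0.  317.7]
 [  0.  383.4 200.3]
 [  0.    0.    1. ]] [-0.06921503  0.          0.          0.          0.        ] [[ 0.996 -0.087 -0.005 -0.586]
 [ 0.062  0.663  0.746 -0.125]
 [-0.061 -0.743  0.666 -1.224]
 [ 0.     0.     0.     1.   ]]
top [[417.9   0.  316.4]
 [  0.  417.9 191.7]
 [  0.    0.    1. ]] [-0.00993766  0.          0.          0.          0.        ] [[-0.01  -1.     0.015 -0.026]
 [ 0.988 -0.008  0.152 -0.598]
 [-0.152  0.016  0.988 -1.017]
 [ 0.     0.     0.     1.   ]]
```

View pics/side0.png

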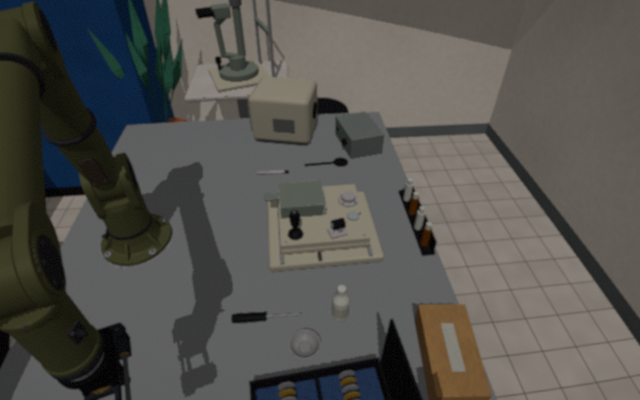

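View pics/top0.png

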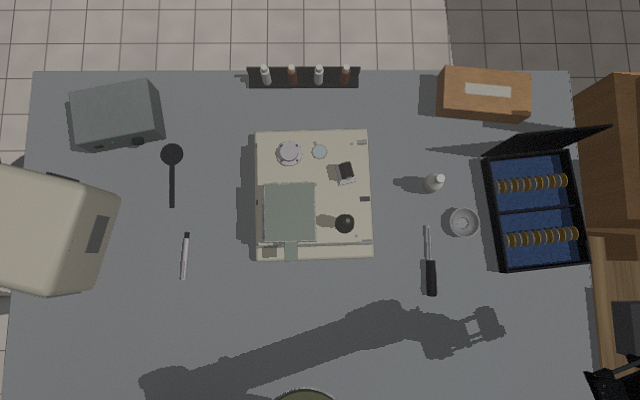

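Run:
```python
import cv2
a=cv2.imread("pics/top0.png");b=cv2.imread("pics/side0.png")
cv2.imwrite("pics/top0z.png",cv2.resize(a[120:270,240:390],None,fx=4,fy=4,interpolation=2))
cv2.imwrite("pics/side0z.png",cv2.resize(b[160:280,250:400],None,fx=5,fy=5,interpolation=2))
```

```text
(no output)
```

View pics/top0z.png

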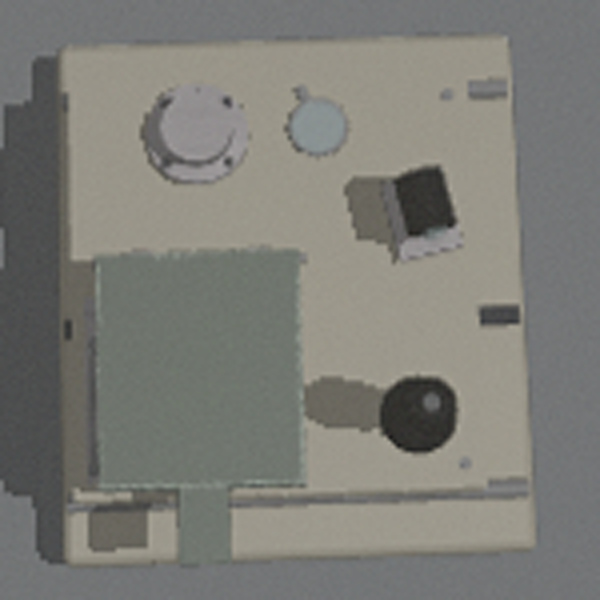

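View pics/side0z.png

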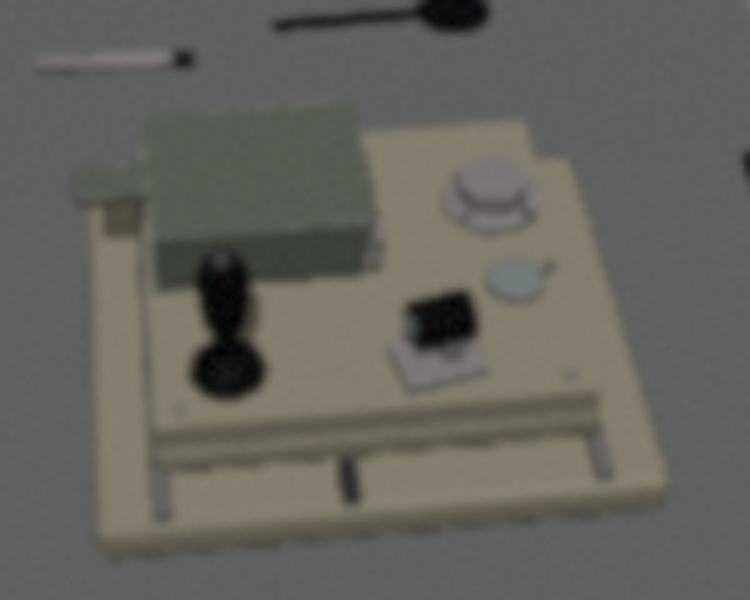

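```bash
cat > h.py <<'E'
import numpy as np,cv2
from bench import monitor,get_image
from scipy.spatial.transform import Rotation as R
def ray(d,uv):
    p=cv2.undistortPoints(np.array([[uv]],float),d["mtx"],np.array(d["D"]))[0,0]
    V=np.array(d["view"]); c=-V[:3,:3].T@V[:3,3]
    r=V[:3,:3].T@np.array([p[0],-p[1],-1]); return c,r
def onz(d,uv,z):
    c,r=ray(d,uv); return c+r*(z-c[2])/r[2]
def proj(d,P):
    V=np.array(d["view"]); q=V[:3,:3]@np.array(P)+V[:3,3]; q=q*[1,-1,-1]
    return cv2.projectPoints(q[None],np.zeros(3),np.zeros(3),d["mtx"],np.array(d["D"]))[0][0,0]
def state():
    s=monitor.get_state(); M=R.from_rotvec(s["tool_rot"]).as_matrix()
    g=np.array(s["position"])+M[:,0]*.164
    print("t%.2f"%s["time"],"grasp",np.round(g,4),"F",np.round(s["ft_force"],2),"T",np.round(s["torque"],3),"w%.1f"%(s["grip_width"]*87),"\nq",np.round(s["joint_positions"],3),"\nM",np.round(M,3).tolist())
    return s,M,g
E
python3 - <<'E'
from h import *
d=get_image("top");state()
hsv=cv2.cvtColor(d["img"],cv2.COLOR_RGB2HSV)
m=cv2.inRange(hsv,(45,15,40),(95,255,200)); m[:,:255]=0;m[:,325:]=0;m[:170]=0;m[270:]=0
n,l,st,_=cv2.connectedComponentsWithStats(m);k=1+np.argmax(st[1:,4]);m=(l==k).astype(np.uint8);print(st[k])
body=cv2.morphologyEx(m,cv2.MORPH_OPEN,np.ones((20,20)))
r=cv2.minAreaRect(cv2.findContours(body,0,2)[0][0]);b=cv2.boxPoints(r);print(r)
for p in b: print(p,onz(d,p,.126))
t=m.copy();ys=np.where(body)[0].max();t[:ys+2]=0
r=cv2.minAreaRect(cv2.findContours(t,0,2)[0][0]);print(r)
for p in cv2.boxPoints(r): print(p,onz(d,p,.125))
E
```

```text
t0.15 grasp [ 0.2073 -0.6157  0.2399] F [-0.67 -0.36 -0.12] T [-0.054 -0.01   0.026] w87.0 
q [ 1.26   0.322 -0.07   1.451  0.023  1.371 -0.057] 
M [[-0.001, 0.319, -0.948], [0.001, -0.948, -0.319], [-1.0, -0.001, 0.0]]
[ 264  183   52   78 2790]Traceback (most recent call last):
  File "<stdin>", line 7, in <module>
IndexError: tuple index out of range
```

Run:
```python
from h import *
d=get_image("top")
hsv=cv2.cvtColor(d["img"],cv2.COLOR_RGB2HSV)
m=cv2.inRange(hsv,(45,15,40),(95,255,200)); m[:,:255]=0;m[:,325:]=0;m[:170]=0;m[270:]=0
m=cv2.morphologyEx(m,cv2.MORPH_CLOSE,np.ones((5,5)))
n,l,st,_=cv2.connectedComponentsWithStats(m);k=1+np.argmax(st[1:,4]);m=(l==k).astype(np.uint8);print(st[k])
body=cv2.morphologyEx(m,cv2.MORPH_OPEN,np.ones((20,20)))
r=cv2.minAreaRect(cv2.findContours(body,0,2)[0][0]);b=cv2.boxPoints(r);print(r)
for p in b: print(p,onz(d,p,.126))
t=m.copy();ys=np.where(body)[0].max();t[:ys+2]=0
c=cv2.findContours(t,0,2)[0];c=max(c,key=cv2.contourArea)
r=cv2.minAreaRect(c);print(r)
for p in cv2.boxPoints(r): print(p,onz(d,p,.125))
cs=np.argwhere(t).mean(0);print(cs,onz(d,cs[::-1],.1205+.0045))
cv2.imwrite("pics/m.png",cv2.resize((m*120+t*100)[170:280,250:340],None,fx=5,fy=5))
```

```text
[ 264  182   52   79 3239]
((290.5, 213.5), (59.0, 51.0), 90.0)
[265. 184.] [0.60432091 0.09093666 0.126     ]
[316. 184.] [ 0.60341455 -0.02904851  0.126     ]
[316. 243.] [ 0.46534054 -0.02766682  0.126     ]
[265. 243.] [0.46646021 0.0897832  0.126     ]
((291.0, 252.5), (15.0, 12.0), 90.0)
[285. 245.] [0.46147715 0.0438232  0.125     ]
[297. 245.] [0.46121172 0.01617913 0.125     ]
[297. 260.] [0.42705751 0.01628982 0.125     ]
[285. 260.] [0.42733502 0.04378807 0.125     ]
[252.54639175 290.62886598] [0.44412874 0.03087533 0.125     ]
```

View pics/m.png

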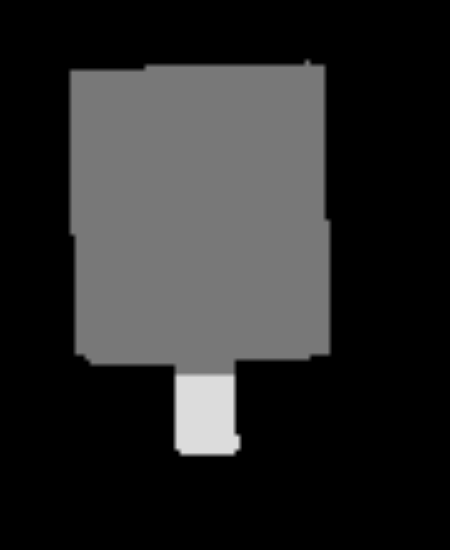

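Run:
```python
from h import *
d=get_image("top")
z=lambda u,v:(240+u/4-.375,120+v/4-.375)
P={k:onz(d,z(*p),h) for k,p,h in [("joy",(418,413),.16),("hoodFL",(97,487),.126),("hoodFR",(305,485),.126),("hoodRL",(97,256),.126),("hoodRR",(302,250),.126),("tongL",(179,563),.125),("tongR",(230,563),.125),("rearL",(62,47),.08),("rearR",(508,38),.08),("frontstep L",(70,507),.08),("fsR",(528,490),.08),("eye",(430,215),.13)]}
for k,v in P.items(): print(k,np.round(v,4))
e=P["rearL"]-P["rearR"];print(np.arctan2(-e[0],e[1]))
e=P["frontstep L"]-P["fsR"];print(np.arctan2(-e[0],e[1]))
s=get_image("side")
for p in ([ .437,.030,.1205],[.466,-.03,.126],[.466,.09,.126],[.604,-.028,.126],[.423,.03,.1205],[.5,-.09,.17]):
    u=proj(s,p);print(p,u,(u-[250,160]+.4)*5)
```

```text
joy [ 0.5086 -0.0907  0.16  ]
hoodFL [0.4702 0.0924 0.126 ]
hoodFR [ 0.4702 -0.0274  0.126 ]
hoodRL [0.6052 0.0936 0.126 ]
hoodRR [ 0.6079 -0.027   0.126 ]
tongL [0.4265 0.0452 0.125 ]
tongR [0.4262 0.016  0.125 ]
rearL [0.7466 0.1218 0.08  ]
rearR [ 0.751 -0.159  0.08 ]
frontstep L [0.46   0.1136 0.08  ]
fsR [ 0.4675 -0.1631  0.08  ]
eye [ 0.6276 -0.1027  0.13  ]
0.015368656108489592
0.02711946098630637
[0.437, 0.03, 0.1205] [268.25016542 196.55117014] [ 93.25082711 184.75585069]
[0.466, -0.03, 0.126] [277.60929007 207.7345127 ] [140.04645034 240.67256352]
[0.466, 0.09, 0.126] [277.28605107 182.51110191] [138.43025534 114.55550956]
[0.604, -0.028, 0.126] [323.45924874 204.41571962] [369.29624368 224.0785981 ]
[0.423, 0.03, 0.1205] [263.74477269 196.8264957 ] [ 70.72386345 186.13247849]
[0.5, -0.09, 0.17] [288.76785736 209.98201763] [195.8392868  251.91008817]
```

```bash
python3 -m creep '[[0,0,0,0.1,0,0,87],[0,0,0,0.1,0,0,87],[0,0,0,0.105,0,0,87]]'; python3 -c "
from h import *
state()"
```

```text
time: 0.6
position: [0.2074, -0.616, 0.4047]
tool_rot: [2.214, 0.017, -2.214]
ft_force: [0.3, -0.2, 0.7]
grip_width: 0.998
t0.60 grasp [ 0.2073 -0.616   0.2407] F [ 0.33 -0.17  0.73] T [ 0.033 -0.014 -0.063] w86.8 
q [ 1.229  0.32  -0.03   1.452  0.01   1.37  -0.357] 
M [[-0.0, 0.016, -1.0], [0.0, -1.0, -0.016], [-1.0, -0.0, 0.0]]
```

```bash
python3 -m creep '[[0,0,-48,0,0,0,87],[0,0,-48,0,0,0,87],[0,0,-48,0,0,0,87],[0,0,-48,0,0,0,87],[0,0,-48,0,0,0,87]]'; 
for i in 1 2; do python3 -m creep '[[0,-45,0,0,0,0,87],[0,-45,0,0,0,0,87],[0,-45,0,0,0,0,87],[0,-45,0,0,0,0,87],[0,-45,0,0,0,0,87]]' | head -2; done;  python3 -m creep '[[0,-45,0,0,0,0,87],[0,-45,0,0,0,0,87],[0,-45,0,0,0,0,87],[0,-45,0,0,0,0,87],[0,0,0,0,0,0,87]]' | head -2;python3 -c "
from h import *
state()"
```

```text
time: 1.1
position: [0.4491, -0.6111, 0.4048]
tool_rot: [2.211, 0.021, -2.211]
ft_force: [-0.4, -1.4, -0.2]
grip_width: 1.003
time: 1.6
position: [0.4428, -0.3844, 0.4046]
time: 2.1
position: [0.4381, -0.1594, 0.4049]
time: 2.6
position: [0.4343, 0.0252, 0.4054]
t2.60 grasp [0.4346 0.0254 0.2414] F [-0.31 -0.84  0.12] T [-0.051  0.033  0.024] w86.8 
q [ 0.502 -0.14  -0.561  1.929 -0.077  1.33  -1.577] 
M [[0.001, 0.03, -1.0], [0.001, -1.0, -0.03], [-1.0, -0.001, -0.001]]
```

```bash
python3 -m creep '[[20,-6,-4,0,0,0,55],[30,0,0,0,0,0,55],[30,0,0,0,0,0,55],[20,0,0,0,0,0,55],[0,0,0,0,0,0,55]]'
python3 - <<'E'
from h import *
state()
for n in("side","top"):
    d=get_image(n);b=d["img"][:,:,::-1]
    b=b[150:270,230:390] if n=="side" else b[150:300,220:400]
    cv2.imwrite(f"pics/{n}1.png",cv2.resize(b,None,fx=4,fy=4,interpolation=2))
E
```

```text
time: 3.1
position: [0.4374, 0.0241, 0.3022]
tool_rot: [2.205, 0.022, -2.218]
ft_force: [-0.3, 0.0, -0.4]
grip_width: 0.667
t3.10 grasp [0.4364 0.0242 0.1382] F [-0.28  0.02 -0.43] T [-0.02  -0.003 -0.013] w58.0 
q [ 0.49  -0.031 -0.59   2.058 -0.02   1.115 -1.642] 
M [[-0.006, 0.02, -1.0], [0.0, -1.0, -0.02], [-1.0, -0.0, 0.006]]
```

View pics/side1.png

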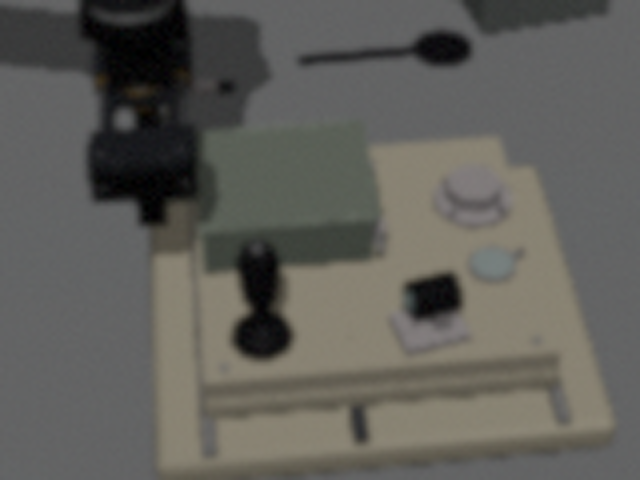

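View pics/top1.png

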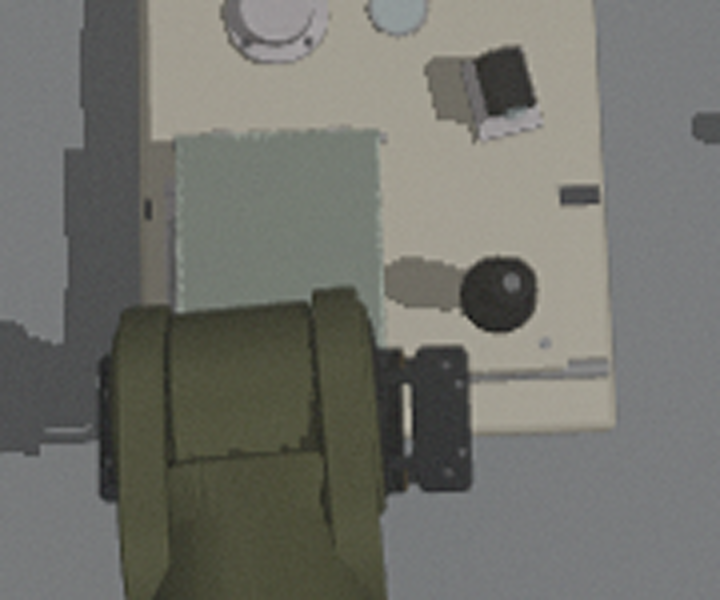

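```bash
python3 -m creep '[[9,-7,-2,0,0,0,55],[9,0,0,0,0,0,55],[0,0,0,0,0,0,55]]' 20; python3 -c "
from h import *
state()"
```

```text
time: 3.5
position: [0.4402, 0.032, 0.2859]
tool_rot: [2.209, 0.023, -2.213]
ft_force: [-0.5, 0.1, 0.1]
grip_width: 0.631
t3.50 grasp [0.44   0.032  0.1219] F [-0.55  0.07  0.13] T [ 0.015  0.069 -0.029] w54.9 
q [ 4.780e-01 -2.000e-03 -6.040e-01  2.070e+00 -2.000e-03  1.075e+00
 -1.675e+00] 
M [[-0.002, 0.021, -1.0], [-0.0, -1.0, -0.021], [-1.0, -0.0, 0.002]]
```

```bash
python3 -m creep '[[0,0,0,0,0,0,22],[0,0,0,0,0,0,22],[0,0,0,0,0,0,22],[0,0,0,0,0,0,22],[0,0,0,0,0,0,22]]' 15; python3 -c "
from h import *
state()
import numpy as np
r=np.hypot(168,26.5);p=lambda t:np.array([-168*np.cos(t)+26.5*np.sin(t),168*np.sin(t)+26.5*np.cos(t)])
q=p(0)
for t in np.arange(.1,1.81,.1):
  n=p(t);print('%.2f'%t,np.round(n-q,1),np.round(n-p(0),1));q=n
"
```

```text
time: 4.0
position: [0.4407, 0.0301, 0.2869]
tool_rot: [2.211, 0.018, -2.21]
ft_force: [-0.5, -6.2, 0.4]
grip_width: 0.343
t4.00 grasp [0.4408 0.0297 0.1229] F [-0.51 -6.15  0.36] T [-1.129 -0.086  0.113] w29.8 
q [ 4.790e-01 -4.000e-03 -6.020e-01  2.069e+00  1.000e-03  1.075e+00
 -1.675e+00] 
M [[0.0, 0.019, -1.0], [-0.003, -1.0, -0.019], [-1.0, 0.003, -0.0]]
0.10 [ 3.5 16.6] [ 3.5 16.6]
0.20 [ 5.1 16.2] [ 8.6 32.8]
0.30 [ 6.7 15.6] [15.3 48.5]
0.40 [ 8.2 14.9] [23.6 63.3]
0.50 [ 9.7 14. ] [33.3 77.3]
0.60 [11.  12.9] [44.3 90.2]
0.70 [12.3 11.8] [ 56.6 102. ]
0.80 [13.4 10.5] [ 70.  112.5]
0.90 [14.4  9.1] [ 84.3 121.6]
1.00 [15.2  7.6] [ 99.5 129.2]
1.10 [15.9  6.1] [115.4 135.2]
1.20 [16.4  4.4] [131.8 139.7]
1.30 [16.8  2.8] [148.6 142.5]
1.40 [17.   1.1] [165.6 143.6]
1.50 [17.  -0.6] [182.5 143. ]
1.60 [16.8 -2.3] [199.4 140.7]
1.70 [16.5 -4. ] [215.9 136.7]
1.80 [16.1 -5.6] [232.  131.1]
```

```bash
python3 -m creep '[[0,2,0,0,0,0,22],[-16.6,0,-3.5,0,0,0,22],[-16.2,0,-5.1,0,0,0,22],[-15.6,0,-6.7,0,0,0,22],[0,0,0,0,0,0,22]]'; python3 -c "
from h import *
state()"
```

```text
time: 4.5
position: [0.4563, 0.03, 0.3364]
tool_rot: [2.212, 0.021, -2.211]
ft_force: [-3.5, -0.9, 0.2]
grip_width: 0.341
t4.50 grasp [0.4564 0.03   0.1724] F [-3.47 -0.91  0.23] T [-0.291  0.437  0.054] w29.6 
q [ 0.485 -0.024 -0.595  1.979 -0.014  1.182 -1.656] 
M [[0.0, 0.02, -1.0], [-0.0, -1.0, -0.02], [-1.0, 0.0, -0.0]]
```

```bash
python3 -m creep '[[-14.9,0,-8.2,0,0,0,22],[-14,0,-9.7,0,0,0,22],[-12.9,0,-11,0,0,0,22],[-11.8,0,-12.3,0,0,0,22],[0,0,0,0,0,0,22]]'
python3 - <<'E'
from h import *
state()
d=get_image("side");b=d["img"][100:270,200:390,::-1]
cv2.imwrite(f"pics/side2.png",cv2.resize(b,None,fx=4,fy=3.5,interpolation=2))
E
```

```text
time: 5.0
position: [0.4977, 0.0309, 0.389]
tool_rot: [2.212, 0.023, -2.212]
ft_force: [-3.4, -0.8, 1.8]
grip_width: 0.344
t5.00 grasp [0.4976 0.031  0.225 ] F [-3.41 -0.76  1.75] T [-0.214  0.623  0.026] w30.0 
q [ 0.475  0.034 -0.598  1.822  0.019  1.292 -1.678] 
M [[-0.0, 0.02, -1.0], [0.001, -1.0, -0.02], [-1.0, -0.001, 0.0]]
```

View pics/side2.png

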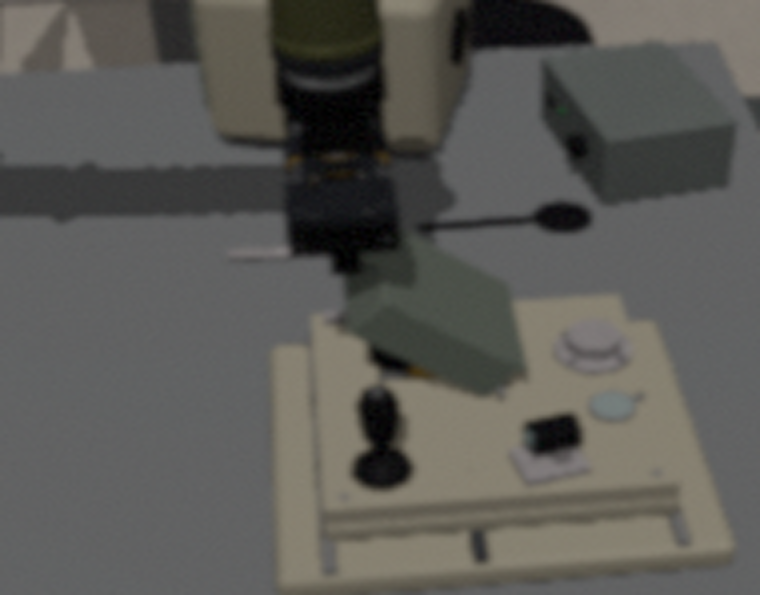

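The guard is rising with the gripper on its tongue (about pixel (345,265)), and the knob shows under it. Continuing along the arc.

```bash
python3 -m creep '[[-10.5,0,-13.4,0,0,0,22],[-9.1,0,-14.4,0,0,0,22],[-7.6,0,-15.2,0,0,0,22],[-6.1,0,-15.9,0,0,0,22],[-4.4,0,-16.4,0,0,0,22]]'; python3 -c "
from h import *
state()"; python3 -m creep '[[-2.8,0,-16.8,0,0,0,22],[-1.1,0,-17,0,0,0,22],[0.6,0,-17,0,0,0,22],[0,0,0,0,0,0,22]]';python3 -c "
from h import *
state()"
```

```text
time: 5.55
position: [0.5719, 0.0328, 0.4253]
tool_rot: [2.208, 0.023, -2.214]
ft_force: [-2.2, 0.0, -0.4]
grip_width: 0.34
t5.55 grasp [0.5715 0.0329 0.2613] F [-2.25  0.   -0.4 ] T [0.033 0.632 0.063] w29.6 
q [ 0.426  0.194 -0.604  1.599  0.111  1.386 -1.74 ] 
M [[-0.003, 0.02, -1.0], [0.0, -1.0, -0.02], [-1.0, -0.0, 0.003]]
time: 5.95
position: [0.6239, 0.0339, 0.4285]
tool_rot: [2.211, 0.025, -2.213]
ft_force: [0.0, 0.2, 0.7]
grip_width: 0.341
t5.95 grasp [0.6238 0.0342 0.2645] F [0.   0.16 0.73] T [0.058 0.082 0.043] w29.6 
q [ 0.379  0.311 -0.596  1.466  0.173  1.418 -1.772] 
M [[-0.001, 0.021, -1.0], [0.002, -1.0, -0.021], [-1.0, -0.002, 0.001]]
```

```bash
python3 -m creep '[[2.3,0,-16.8,0,0,0,22],[4,0,-16.5,0,0,0,22],[2,0,-7,0,0,0,22],[0,0,0,0,0,0,22]]'
python3 - <<'E'
from h import *
state()
d=get_image("side");b=d["img"][100:270,200:390,::-1]
cv2.imwrite(f"pics/side3.png",cv2.resize(b,None,fx=4,fy=3.5,interpolation=2))
E
```

```text
time: 6.35
position: [0.663, 0.035, 0.4202]
tool_rot: [2.209, 0.025, -2.214]
ft_force: [-2.4, 2.6, -2.2]
grip_width: 0.344
t6.35 grasp [0.6627 0.0352 0.2562] F [-2.37  2.63 -2.15] T [0.378 0.409 0.047] w29.9 
q [ 0.338  0.402 -0.584  1.372  0.218  1.434 -1.789] 
M [[-0.002, 0.021, -1.0], [0.001, -1.0, -0.021], [-1.0, -0.001, 0.002]]
```

View pics/side3.png

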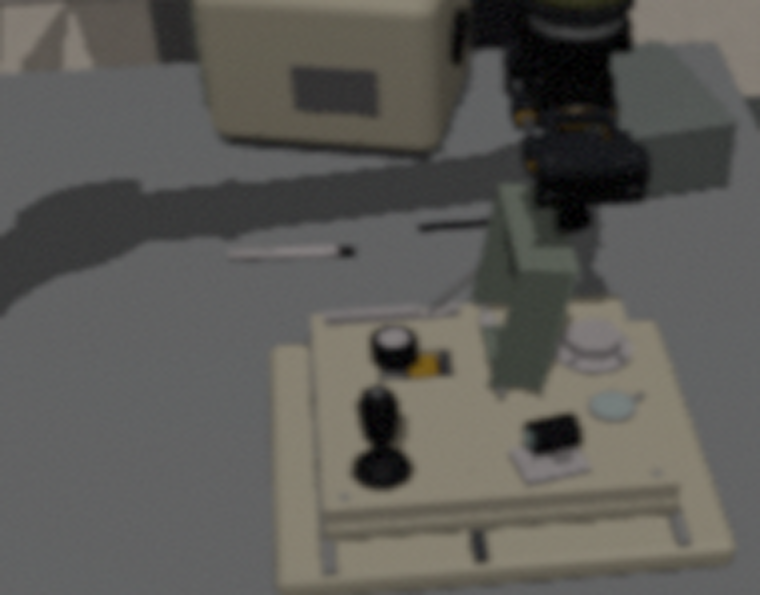

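```bash
python3 -m creep '[[-2.5,0,8,0,0,0,22],[-2,0,8,0,0,0,22],[-1.5,0,5,0,0,0,22],[0,0,0,0,0,0,22]]'
python3 - <<'E'
from h import *
state()
E
python3 -m creep '[[-0.5,0,3,0,0,0,22],[-0.5,0,3,0,0,0,22],[0,0,0,0,0,0,22]]'
python3 - <<'E'
from h import *
state()
d=get_image("side");b=d["img"][100:270,200:390,::-1]
cv2.imwrite(f"pics/side4.png",cv2.resize(b,None,fx=4,fy=3.5,interpolation=2))
E
```

```text
time: 6.8
position: [0.6408, 0.0345, 0.4267]
tool_rot: [2.208, 0.023, -2.214]
ft_force: [-2.1, 5.2, -8.0]
grip_width: 0.346
t6.80 grasp [0.6404 0.0346 0.2627] F [-2.14  5.19 -8.05] T [ 1.007  0.564 -0.02 ] w30.1 
q [ 0.361  0.351 -0.593  1.423  0.194  1.43  -1.781] 
M [[-0.003, 0.021, -1.0], [0.0, -1.0, -0.021], [-1.0, -0.0, 0.003]]
time: 7.1
position: [0.6361, 0.0342, 0.4277]
tool_rot: [2.211, 0.024, -2.212]
ft_force: [-0.4, 5.6, -10.7]
grip_width: 0.338
t7.10 grasp [0.636  0.0344 0.2637] F [ -0.35   5.63 -10.66] T [ 1.123  0.049 -0.038] w29.4 
q [ 0.367  0.339 -0.594  1.435  0.188  1.425 -1.778] 
M [[-0.001, 0.021, -1.0], [0.001, -1.0, -0.021], [-1.0, -0.001, 0.001]]
```

View pics/side4.png

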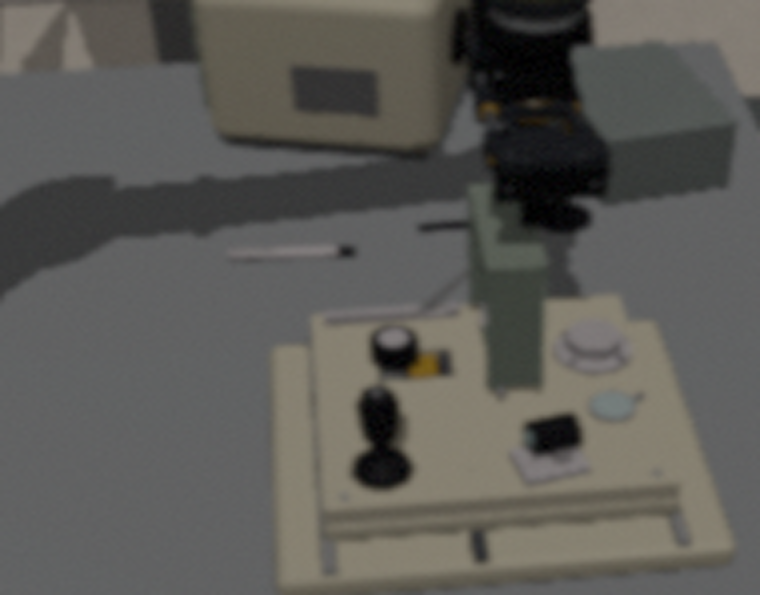

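```bash
python3 -m creep '[[3,1,0,0,0,0,22],[0,0,3,0,0,0,22],[0,0,0,0,0,0,22]]'
python3 - <<'E'
from h import *
state()
E
python3 -m creep '[[0,0,4,0,0,0,22],[0,0,0,0,0,0,22],[0,0,0,0,0,0,22]]'
python3 - <<'E'
from h import *
state()
E
```

```text
time: 7.45
position: [0.6342, 0.034, 0.4277]
tool_rot: [2.219, 0.026, -2.205]
ft_force: [0.7, 6.1, -3.1]
grip_width: 0.341
t7.45 grasp [0.6352 0.0343 0.2637] F [ 0.73  6.11 -3.11] T [ 1.436 -0.362 -0.042] w29.7 
q [ 0.371  0.332 -0.596  1.444  0.185  1.416 -1.776] 
M [[0.006, 0.021, -1.0], [0.002, -1.0, -0.021], [-1.0, -0.002, -0.006]]
time: 7.75
position: [0.631, 0.0338, 0.4281]
tool_rot: [2.223, 0.026, -2.202]
ft_force: [4.9, 5.4, -2.3]
grip_width: 0.343
t7.75 grasp [0.6325 0.0342 0.2642] F [ 4.93  5.36 -2.29] T [ 1.347 -1.019 -0.02 ] w29.9 
q [ 0.375  0.323 -0.597  1.453  0.181  1.411 -1.774] 
M [[0.009, 0.021, -1.0], [0.002, -1.0, -0.021], [-1.0, -0.002, -0.009]]
```

```bash
python3 -m creep '[[0,-3,-5,0,0,0,22],[0,0,0,0,0,0,30],[0,0,0,0,0,0,36],[0,0,0,0,0,0,45],[0,0,0,0,0,0,55]]'
python3 - <<'E'
from h import *
state()
d=get_image("side");b=d["img"][100:270,200:390,::-1]
cv2.imwrite(f"pics/side5.png",cv2.resize(b,None,fx=4,fy=3.5,interpolation=2))
E
```

```text
time: 8.25
position: [0.6344, 0.0348, 0.4254]
tool_rot: [2.211, 0.02, -2.212]
ft_force: [-0.6, -1.8, 0.6]
grip_width: 0.513
t8.25 grasp [0.6344 0.0346 0.2614] F [-0.59 -1.82  0.58] T [-0.009 -0.019 -0.007] w44.6 
q [ 0.367  0.336 -0.594  1.443  0.189  1.42  -1.782] 
M [[-0.0, 0.019, -1.0], [-0.001, -1.0, -0.019], [-1.0, 0.001, 0.0]]
```

View pics/side5.png

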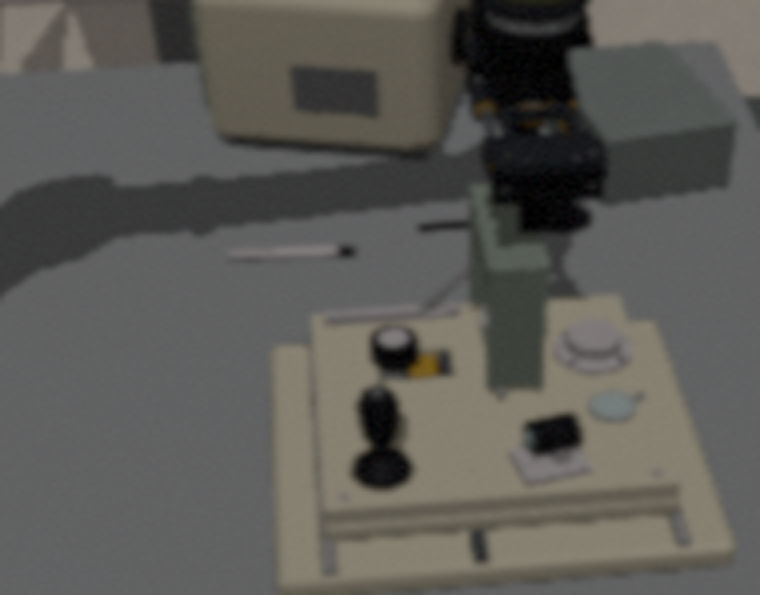

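```bash
python3 -m creep '[[-10,0,0,0,0,0,60],[-20,0,0,0,0,0,87],[-30,0,0,0,0,0,87],[-30,0,0,0,0,0,87],[0,0,0,0,0,0,87]]'; python3 -m creep '[[0,30,10,0,0,0,87],[0,45,20,0,0,0,87],[0,45,20,0,0,0,87],[0,45,20,0,0,0,87],[0,40,20,0,0,0,87]]'
python3 - <<'E'
from h import *
state()
for n in("side","top"):
    d=get_image(n);b=d["img"][:,:,::-1]
    cv2.imwrite(f"pics/{n}6.png",b)
    b=b[170:230,260:350] if n=="side" else b[120:270,240:390]
    cv2.imwrite(f"pics/{n}6z.png",cv2.resize(b,None,fx=8 if n=="side" else 4,fy=8 if n=="side" else 4,interpolation=2))
E
```

```text
time: 8.8
position: [0.6347, 0.0361, 0.5212]
tool_rot: [2.221, 0.022, -2.202]
ft_force: [0.5, -0.1, 0.8]
grip_width: 0.947
time: 9.3
position: [0.5472, -0.1736, 0.5155]
tool_rot: [2.211, 0.019, -2.212]
ft_force: [0.6, 0.0, 0.2]
grip_width: 1.001
t9.30 grasp [ 0.5472 -0.1737  0.3515] F [0.62 0.04 0.23] T [ 0.     0.041 -0.032] w87.1 
q [ 0.686  0.158 -0.486  1.448  0.075  1.554 -1.348] 
M [[-0.0, 0.018, -1.0], [-0.001, -1.0, -0.018], [-1.0, 0.001, 0.0]]
```

View pics/side6z.png

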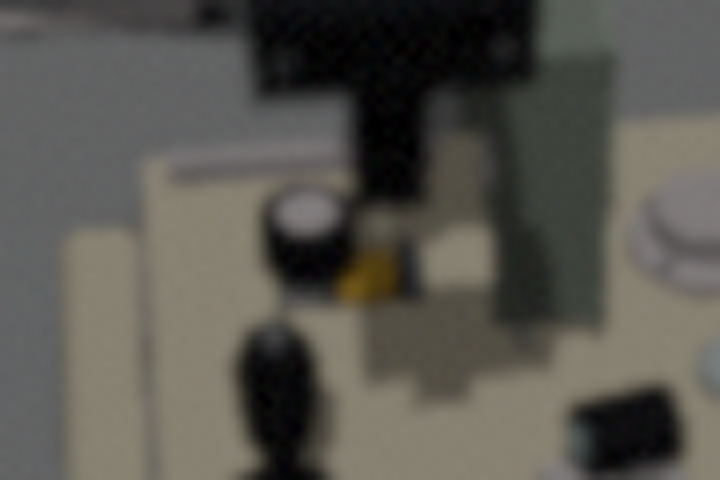

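View pics/top6z.png

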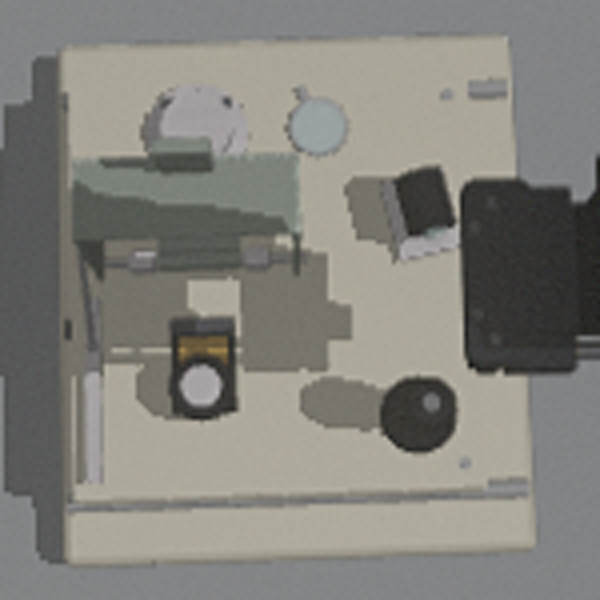

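Run:
```python
from h import *
d=get_image("top");s=get_image("side")
a=(240+201/4-.375,120+385/4-.375);b=(260+308/8-.44,170+213/8-.44)
print(onz(d,a,.114),onz(s,b,.114))
print("joy",onz(d,(240+420/4,120+412/4),.155),onz(s,(260+277/8,170+345/8),.16))
print("guard bottom edge R",onz(d,(240+297/4,120+270/4),.1),"eye",onz(d,(240+425/4,120+195/4),.13))
```

```text
[0.52976163 0.03307441 0.114     ] [0.52972471 0.03056104 0.114     ]
joy [ 0.50864533 -0.0931294   0.155     ] [ 0.5158167  -0.09374788  0.16      ]
guard bottom edge R [ 0.59934998 -0.02514889  0.1       ] eye [ 0.63874677 -0.10083358  0.13      ]
```

```bash
python3 -m creep '[[0,-45,4,0,0,0,60],[0,-45,4,0,0,0,60],[0,-45,4,0,0,0,60],[0,-45,4,0,0,0,60],[0,-26,0,0,0,0,60]]';python3 -m creep '[[40,0,0,-0.13,0,0,60],[40,0,0,-0.14,0,0,60],[40,0,0,0,0,0,60],[40,0,0,0,0,0,60],[0,0,0,0,0,0,60]]'
python3 - <<'E'
from h import *
s,M,g=state()
print("tool shift mm",np.round(M.T@(np.array([.5297,.0318,.107])-g)*1000,1))
E
```

```text
time: 10.0
position: [0.5272, 0.0416, 0.5161]
tool_rot: [2.208, 0.034, -2.207]
ft_force: [-0.3, -0.4, 0.8]
grip_width: 0.709
time: 10.5
position: [0.5262, 0.0361, 0.3504]
tool_rot: [2.054, 0.308, -2.075]
ft_force: [-0.4, -0.8, -0.2]
grip_width: 0.693
t10.50 grasp [0.5245 0.0363 0.1864] F [-0.39 -0.79 -0.18] T [-0.005 -0.029  0.054] w60.3 
q [ 0.49   0.146 -0.656  1.803  0.091  1.234 -1.469] 
M [[-0.01, 0.289, -0.957], [0.001, -0.957, -0.289], [-1.0, -0.004, 0.01]]
tool shift mm [79.3  6.1 -4.5]
```

```bash
python3 -m creep '[[20,6,-4,0,0,0,60],[15,0,0,0,0,0,60],[0,0,0,0,0,0,60]]'
python3 - <<'E'
from h import *
s,M,g=state()
print("tool shift mm",np.round(M.T@(np.array([.5297,.0318,.106])-g)*1000,1))
for n in("side","top"):
    d=get_image(n);b=d["img"][:,:,::-1]
    b=b[150:250,230:380] if n=="side" else b[120:270,240:390]
    cv2.imwrite(f"pics/{n}7z.png",cv2.resize(b,None,fx=5 if n=="side" else 4,fy=5 if n=="side" else 4,interpolation=2))
E
```

```text
time: 10.8
position: [0.5337, 0.0305, 0.3198]
tool_rot: [2.063, 0.304, -2.068]
ft_force: [0.4, -0.0, -0.4]
grip_width: 0.691
t10.80 grasp [0.5333 0.0306 0.1558] F [ 0.37 -0.01 -0.4 ] T [-0.044 -0.008  0.019] w60.1 
q [ 0.484  0.189 -0.648  1.826  0.122  1.169 -1.484] 
M [[-0.002, 0.287, -0.958], [0.001, -0.958, -0.287], [-1.0, -0.001, 0.002]]
tool shift mm [49.8 -2.1  3. ]
```

View pics/side7z.png

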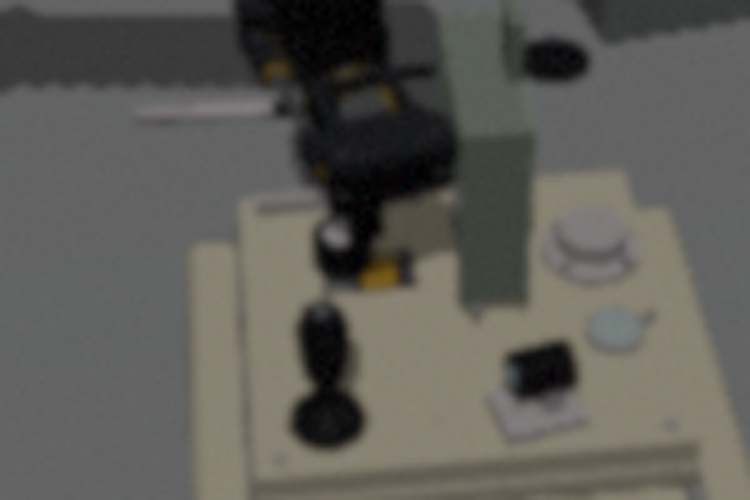

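View pics/top7z.png

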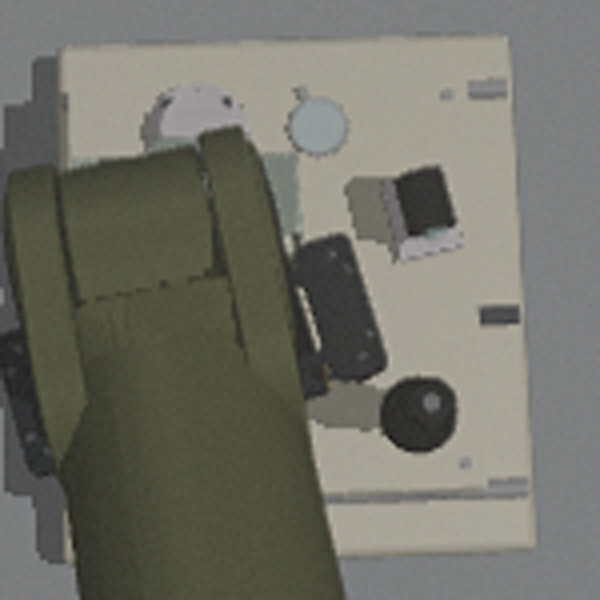

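Run:
```python
from h import *
d=get_image("top")
for z in(.32,.38,.44,.5): print(z,onz(d,(240+105/4,120+165/4),z),onz(d,(240+225/4,120+130/4),z))
s=get_image("side");b=s["img"][60:240,200:400,::-1]
cv2.imwrite("pics/side8.png",cv2.resize(cv2.convertScaleAbs(b,alpha=1.8,beta=20),None,fx=4,fy=3.3,interpolation=2))
```

```text
0.32 [0.61448398 0.06805581 0.32      ] [0.63116666 0.01109397 0.32      ]
0.38 [0.600695   0.06174938 0.38      ] [0.61608847 0.00918946 0.38      ]
0.44 [0.58690601 0.05544296 0.44      ] [0.60101028 0.00728496 0.44      ]
0.5 [0.57311703 0.04913654 0.5       ] [0.58593208 0.00538046 0.5       ]
```

View pics/side8.png

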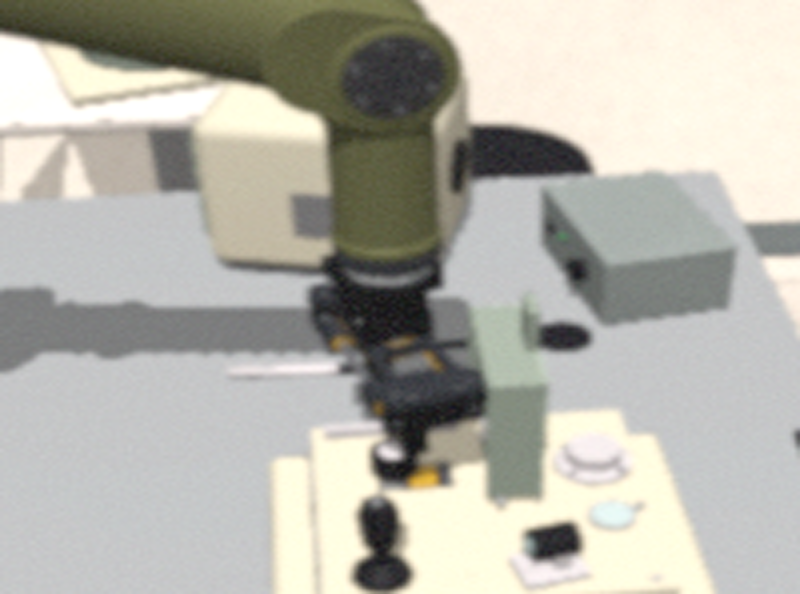

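```bash
python3 -m creep '[[15,-2,3,0,0,0,60],[15,0,0,0,0,0,60],[10,0,0,0,0,0,60],[8,0,0,0,0,0,60],[0,0,0,0,0,0,60]]'
python3 - <<'E'
from h import *
s,M,g=state()
print("tool shift mm",np.round(M.T@(np.array([.5297,.0318,.106])-g)*1000,1))
E
```

```text
time: 11.5
position: [0.5302, 0.0308, 0.2712]
tool_rot: [2.064, 0.302, -2.068]
ft_force: [-0.2, -0.1, 0.4]
grip_width: 0.69
t11.50 grasp [0.5298 0.0308 0.1072] F [-0.15 -0.13  0.44] T [-0.024 -0.034  0.025] w60.1 
q [ 0.47   0.236 -0.641  1.884  0.159  1.075 -1.515] 
M [[-0.002, 0.286, -0.958], [0.0, -0.958, -0.286], [-1.0, -0.001, 0.002]]
tool shift mm [ 1.2 -1.  -0.2]
```

```bash
python3 -m creep '[[0,-1,0,0,0,0,30],[0,0,0,0,0,0,30],[0,0,0,0,0,0,30],[0,0,0,0,0,0,30],[0,0,0,0,0,0,30]]' 15; python3 -c "
from h import *
state()"
```

```text
time: 12.0
position: [0.5305, 0.0321, 0.2729]
tool_rot: [2.067, 0.301, -2.065]
ft_force: [-0.3, 1.0, 2.4]
grip_width: 0.431
t12.00 grasp [0.5306 0.0321 0.1089] F [-0.29  1.01  2.37] T [ 0.12   0.031 -0.04 ] w37.5 
q [ 0.469  0.234 -0.643  1.883  0.159  1.075 -1.517] 
M [[0.001, 0.286, -0.958], [0.0, -0.958, -0.286], [-1.0, 0.0, -0.001]]
```

```bash
python3 -m creep '[[0,0,0,0,0,0,30],[0,0,0,0,0,0,30],[0,0,0,0.05,0,0,30],[0,0,0,0.05,0,0,30],[0,0,0,0.05,0,0,30]]' 50
cat > tq.py <<'E'
from h import *
s=monitor.get_state();M=R.from_rotvec(s["tool_rot"]).as_matrix()
g=np.array(s["position"])+M[:,0]*.164
print("phi %.3f Tz %.3f F %s g %s w%.1f q7 %.2f"%(0.02-np.arctan2(M[0,1],-M[1,1]),s["torque"][2],np.round(s["ft_force"],1),np.round(g,4),s["grip_width"]*87,s["joint_positions"][6]))
E
python3 tq.py
```

```text
time: 12.5
position: [0.5305, 0.0319, 0.2729]
tool_rot: [2.15, 0.149, -2.149]
ft_force: [-0.6, 0.2, 3.2]
grip_width: 0.424
phi -0.118 Tz 0.123 F [-0.6  0.2  3.2] g [0.5306 0.0319 0.1089] w36.9 q7 -1.66
```

```bash
for i in 1; do python3 -m creep '[[0,0,0,0.04,0,0,30],[0,0,0,0.04,0,0,30]]'>/dev/null; python3 tq.py; done;  python3 -m creep '[[0,0,0,0.04,0,0,30],[0,0,0,0.04,0,0,30]]'>/dev/null; python3 tq.py
```

```text
phi -0.039 Tz 0.166 F [-0.6  0.5  3. ] g [0.5306 0.0319 0.1088] w37.0 q7 -1.74
phi 0.041 Tz 0.189 F [-1.5 -0.8  3.9] g [0.5306 0.0318 0.1088] w37.1 q7 -1.82
```

```bash
python3 -m creep '[[0,0,0,0.04,0,0,30],[0,0,0,0.02,0,0,30]]'>/dev/null; python3 tq.py;  python3 -m creep '[[0,0,0,0.04,0,0,30],[0,0,0,0.02,0,0,30]]'>/dev/null; python3 tq.py
```

```text
phi 0.101 Tz 0.150 F [-0.8 -1.1  4.5] g [0.5306 0.0318 0.1089] w37.1 q7 -1.88
phi 0.161 Tz 0.194 F [-1.1  0.1  5. ] g [0.5306 0.0317 0.1089] w37.0 q7 -1.93
```

```bash
python3 -m creep '[[0,0,0,0.04,0,0,30],[0,0,0,0.02,0,0,30]]'>/dev/null; python3 tq.py
```

```text
phi 0.221 Tz 0.218 F [-0.5 -0.2  6.6] g [0.5306 0.0317 0.1088] w37.2 q7 -1.99
```

```bash
python3 -m creep '[[0,0,0,0.03,0,0,30],[0,0,0,0.03,0,0,30]]'>/dev/null; python3 tq.py
```

```text
phi 0.281 Tz 0.199 F [-1.8 -1.4  5.2] g [0.5306 0.0316 0.1088] w36.8 q7 -2.05
```

```bash
python3 -m creep '[[0,0,0,0,0,0,55],[0,0,0,0,0,0,55],[0,0,0,-0.05,0,0,55],[0,0,0,-0.13,0,0,55],[0,0,0,-0.13,0,0,55]]'>/dev/null; python3 tq.py; python3 -m creep '[[0,0,0,-0.13,0,0,55],[0,0,0,-0.12,0,0,55],[0,0,0,0,0,0,55]]'>/dev/null; python3 tq.py; python3 -m creep '[[0,0,0,0,0,0,30],[0,0,0,0,0,0,30],[0,0,0,0,0,0,30],[0,0,0,0,0,0,30],[0,0,0,0,0,0,30]]' 50 >/dev/null; python3 tq.py
```

```text
phi -0.035 Tz -0.021 F [ 0.3  0.1 -1.2] g [0.5298 0.0318 0.1078] w54.1 q7 -1.74
phi -0.280 Tz 0.014 F [-0.1 -0.6 -1. ] g [0.5298 0.0318 0.1078] w54.9 q7 -1.51
phi -0.279 Tz -0.087 F [ 0.8 -0.  -0.5] g [0.5302 0.0319 0.1084] w37.5 q7 -1.51
```

```bash
python3 -m creep '[[0,0,0,0.03,0,0,30],[0,0,0,0.03,0,0,30]]'>/dev/null; python3 tq.py; python3 -m creep '[[0,0,0,0.03,0,0,30],[0,0,0,0.03,0,0,30]]'>/dev/null; python3 tq.py
```

```text
phi -0.218 Tz 0.178 F [-0.2 -0.2 -0.1] g [0.5302 0.0319 0.1084] w37.0 q7 -1.57
phi -0.158 Tz 0.270 F [-0.5  0.3 -1.1] g [0.5302 0.0319 0.1084] w36.8 q7 -1.63
```

```bash
python3 -m creep '[[0,0,0,0.03,0,0,30],[0,0,0,0.03,0,0,30]]'>/dev/null; python3 tq.py
```

```text
phi -0.097 Tz 0.205 F [ 0.1  0.2 -0.1] g [0.5302 0.0319 0.1084] w36.7 q7 -1.68
```

```bash
python3 -m creep '[[0,0,0,0.03,0,0,30],[0,0,0,0.03,0,0,30]]'>/dev/null; python3 tq.py
```

```text
phi -0.037 Tz 0.255 F [-0.3  0.2 -0.4] g [0.5302 0.0318 0.1084] w37.0 q7 -1.74
```

```bash
python3 -m creep '[[0,0,0,0.03,0,0,30]]'>/dev/null; python3 tq.py;python3 -m creep '[[0,0,0,0.03,0,0,30]]'>/dev/null; python3 tq.py
```

```text
phi -0.007 Tz 0.232 F [-1.5  0.6 -1.5] g [0.5302 0.0318 0.1084] w36.6 q7 -1.77
phi 0.023 Tz 0.318 F [-0.5  0.8 -0.7] g [0.5302 0.0319 0.1084] w36.9 q7 -1.80
```

```bash
python3 -m creep '[[0,0,0,0.03,0,0,30]]'>/dev/null; python3 tq.py;python3 -m creep '[[0,0,0,0.03,0,0,30]]'>/dev/null; python3 tq.py
```

```text
phi 0.053 Tz 0.201 F [-0.4 -0.1 -1.1] g [0.5302 0.0318 0.1084] w37.2 q7 -1.83
phi 0.083 Tz 0.344 F [-1.1  0.1 -1.6] g [0.5302 0.0318 0.1084] w36.9 q7 -1.86
```

```bash
python3 -m creep '[[0,0,0,0.03,0,0,30]]'>/dev/null; python3 tq.py;python3 -m creep '[[0,0,0,0.03,0,0,30]]'>/dev/null; python3 tq.py
```

```text
phi 0.112 Tz 0.339 F [-0.6 -1.7 -1. ] g [0.5301 0.0318 0.1084] w37.1 q7 -1.89
phi 0.142 Tz 0.541 F [-1.4 -0.2 -0.2] g [0.5301 0.0318 0.1084] w36.6 q7 -1.92
```

```bash
python3 -m creep '[[0,0,0,0.03,0,0,30]]'>/dev/null; python3 tq.py;python3 -m creep '[[0,0,0,0.02,0,0,30]]'>/dev/null; python3 tq.py
```

```text
phi 0.173 Tz 0.399 F [-1.7 -0.5 -1.2] g [0.5301 0.0318 0.1084] w37.0 q7 -1.95
phi 0.192 Tz 0.452 F [-2.  -0.5 -0.5] g [0.5301 0.0318 0.1084] w37.0 q7 -1.96
```

```bash
python3 -m creep '[[0,0,0,0.015,0,0,30]]'>/dev/null; python3 tq.py;python3 -m creep '[[0,0,0,0.015,0,0,30]]'>/dev/null; python3 tq.py
```

```text
phi 0.206 Tz 0.557 F [-2.8 -0.2 -1.2] g [0.5301 0.0318 0.1084] w37.2 q7 -1.98
phi 0.221 Tz 0.660 F [-1.2  0.4 -0.1] g [0.5301 0.0318 0.1084] w36.8 q7 -1.99
```

```bash
python3 -m creep '[[0,0,0,0.015,0,0,30]]'>/dev/null; python3 tq.py;python3 -m creep '[[0,0,0,0.015,0,0,30]]'>/dev/null; python3 tq.py
```

```text
phi 0.237 Tz 0.073 F [-1.7  0.1  0.2] g [0.5301 0.0316 0.1084] w37.1 q7 -2.01
phi 0.252 Tz 0.078 F [-2.8 -0.1  0.1] g [0.5301 0.0316 0.1084] w37.1 q7 -2.02
```

```bash
python3 -m creep '[[0,0,0,0.015,0,0,30]]'>/dev/null; python3 tq.py;python3 -m creep '[[0,0,0,0,0,0,30]]'>/dev/null; python3 tq.py
python3 - <<'E'
from h import *
s=get_image("side");b=s["img"][160:240,250:350,::-1]
cv2.imwrite("pics/side9.png",cv2.resize(cv2.convertScaleAbs(b,alpha=1.8,beta=20),None,fx=7,fy=7,interpolation=2))
E
```

```text
phi 0.267 Tz 0.210 F [-1.5 -0.3  0.4] g [0.5301 0.0317 0.1084] w37.0 q7 -2.04
phi 0.266 Tz 0.045 F [-3.1 -1.3  0.3] g [0.5301 0.0316 0.1084] w37.3 q7 -2.04
```

View pics/side9.png

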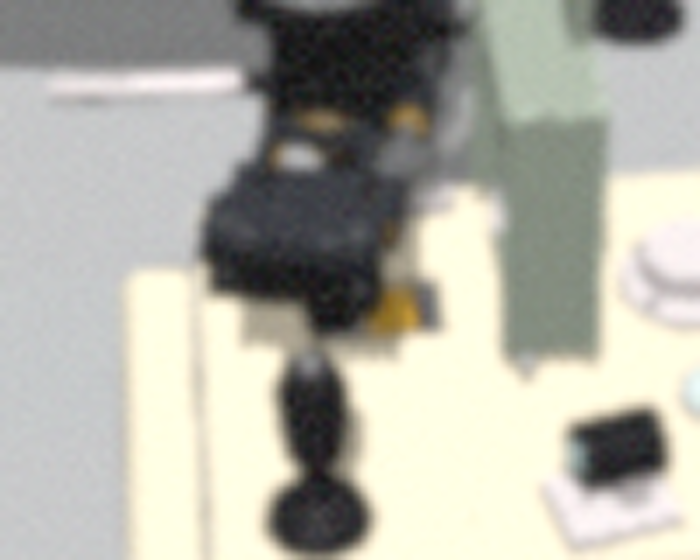

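```bash
python3 -m creep '[[0,0,0,0,0,0,55],[0,0,0,0,0,0,55],[0,0,0,-0.05,0,0,55],[0,0,0,-0.12,0,0,55],[0,0,0,-0.12,0,0,55]]'>/dev/null; python3 tq.py; python3 -m creep '[[0,0,0,-0.08,0,0,55],[0,0,0,0,0,0,55]]'>/dev/null; python3 tq.py; python3 -m creep '[[0,0,0,0,0,0,30],[0,0,0,0,0,0,30],[0,0,0,0,0,0,30],[0,0,0,0,0,0,30],[0,0,0,0,0,0,30]]' 50 >/dev/null; python3 tq.py;  python3 -m creep '[[0,0,0,0,0,0,30]]' 50 >/dev/null; python3 tq.py; python3 -m creep '[[0,0,0,0.012,0,0,30]]' 50 >/dev/null; python3 tq.py
```

```text
phi -0.030 Tz 0.027 F [ 0.4  0.3 -0.7] g [0.5313 0.0322 0.1089] w54.3 q7 -1.75
phi -0.105 Tz -0.016 F [ 0.3 -0.5  0.8] g [0.5311 0.0321 0.1088] w55.2 q7 -1.68
phi -0.104 Tz -0.040 F [0.4 0.4 0.4] g [0.5304 0.0319 0.1085] w37.0 q7 -1.68
phi -0.104 Tz -0.095 F [0.5 0.4 0.2] g [0.5305 0.0319 0.1085] w36.7 q7 -1.68
phi -0.093 Tz 0.314 F [ 0.4 -0.4  0. ] g [0.5304 0.0319 0.1085] w37.5 q7 -1.69
```

```bash
python3 -m creep '[[0,0,0,0.006,0,0,30]]' 50 >/dev/null; python3 tq.py
```

```text
phi -0.087 Tz 0.267 F [0.5 0.1 1. ] g [0.5305 0.0319 0.1085] w37.3 q7 -1.69
```

```bash
python3 -m creep '[[0,0,0,0.006,0,0,30]]' 50 >/dev/null; python3 tq.py
```

```text
phi -0.081 Tz 0.418 F [1.  0.4 0.3] g [0.5304 0.0319 0.1085] w37.1 q7 -1.70
```

```bash
python3 -m creep '[[0,0,0,0.006,0,0,30]]' 50 >/dev/null; python3 tq.py
```

```text
phi -0.075 Tz 0.452 F [ 0.4 -0.4  1. ] g [0.5304 0.0319 0.1085] w36.9 q7 -1.71
```

```bash
python3 -m creep '[[0,0,0,0.006,0,0,30]]' 50 >/dev/null; python3 tq.py
```

```text
phi -0.069 Tz 0.501 F [ 1.1 -0.4  0.3] g [0.5304 0.0319 0.1085] w36.8 q7 -1.71
```

```bash
python3 -m creep '[[0,0,0,0.006,0,0,30]]' 50 >/dev/null; python3 tq.py
```

```text
phi -0.063 Tz 0.519 F [ 0.6 -0.2  0.6] g [0.5304 0.0319 0.1085] w37.3 q7 -1.72
```

```bash
python3 -m creep '[[0,0,0,0,0,0,30]]' 50 >/dev/null; python3 tq.py
```

```text
phi -0.063 Tz 0.445 F [ 0.7 -0.2  1.4] g [0.5304 0.0319 0.1085] w36.7 q7 -1.72
```

```bash
python3 -m creep '[[0,0,0,0,0,0,30]]' 50 >/dev/null; python3 tq.py
```

```text
phi -0.063 Tz 0.389 F [0.1 0.3 0.2] g [0.5304 0.0319 0.1085] w37.0 q7 -1.72
```

```bash
python3 -m creep '[[0,0,0,0,0,0,60],[0,0,0,0,0,0,60],[0,0,0,0,0,0,60],[-15,0,0,0,0,0,60],[-25,0,0,0,0,0,60]]'; python3 -m creep '[[-40,0,0,0,0,0,60],[-40,0,0,0,0,0,60],[-40,0,0,0,0,0,60],[-40,0,10,0,0,0,60],[0,0,0,0,0,0,60]]'; python3 -m creep '[[0,40,10,0,0,0,60],[0,45,10,0,0,0,60],[0,45,10,0,0,0,60],[0,45,0,0,0,0,60],[0,45,0,0,0,0,60]]';python3 -m creep '[[0,0,0,0,0,0,60],[0,0,0,0,0,0,60],[0,0,0,0,0,0,60]]';  python3 - <<'E'
from h import *
state()
for n in("side","top"):
    d=get_image(n);b=d["img"][:,:,::-1]
    cv2.imwrite(f"pics/{n}10.png",cv2.convertScaleAbs(b,alpha=1.5,beta=10))
E
```

```text
time: 19.85
position: [0.5296, 0.0317, 0.3121]
tool_rot: [2.175, 0.091, -2.183]
ft_force: [-0.1, -0.4, 0.1]
grip_width: 0.677
time: 20.35
position: [0.5205, 0.0321, 0.4798]
tool_rot: [2.19, 0.089, -2.166]
ft_force: [-0.0, -0.7, 0.2]
grip_width: 0.692
time: 20.85
position: [0.508, -0.1922, 0.4733]
tool_rot: [2.18, 0.089, -2.178]
ft_force: [0.5, 0.8, 0.6]
grip_width: 0.685
time: 21.15
position: [0.5088, -0.1892, 0.4727]
tool_rot: [2.179, 0.093, -2.178]
ft_force: [0.0, 0.3, -0.4]
grip_width: 0.69
t21.15 grasp [ 0.5089 -0.1891  0.3087] F [ 0.03  0.26 -0.38] T [ 0.029 -0.025  0.023] w60.0 
q [ 0.708  0.089 -0.427  1.599  0.036  1.462 -1.208] 
M [[0.0, 0.085, -0.996], [0.001, -0.996, -0.085], [-1.0, -0.001, -0.0]]
```

View pics/top10.png

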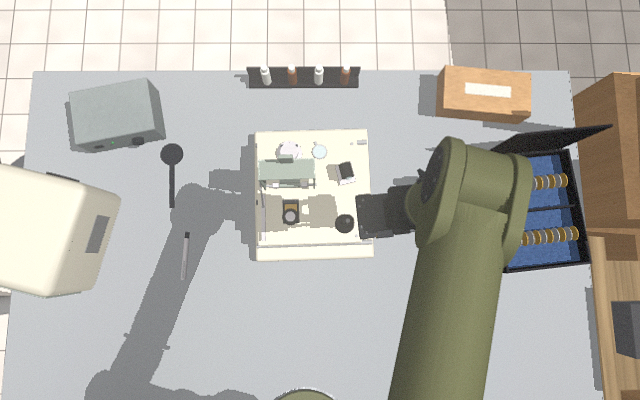

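View pics/side10.png

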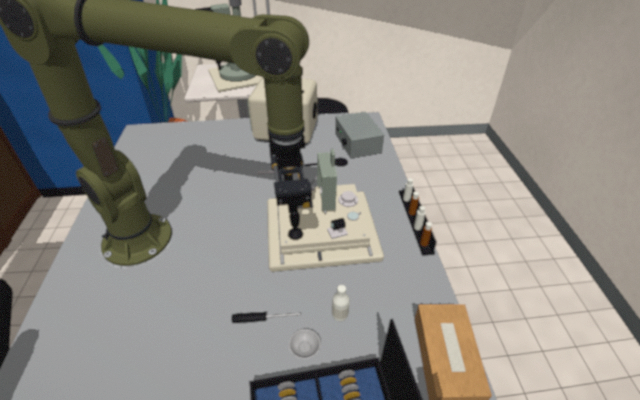

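```bash
python3 -c "
from bench import ctrl
print(ctrl.close_job())"
```

```text
the job is handed in; nothing more can be done
None
```

I propped the guard open and tightened the brake to about 0.5 Nm, inside the firm range. The job is handed in at about 21 s, but no verdict was reported and I had no direct reading of the force on the shoe.

**Guard:** I pinched the tongue by its narrow sides and swung it along its arc to about 1.74 rad. I then let it back to about 1.58 rad. A further 4 mm pull-back met about 5 N of resistance, so the stay was holding it. After release it stood by itself.

**Brake:** I turned the knob clockwise in two strokes of about 0.55 rad each, with about 0.2 Nm read while loose. It bit near the middle of the second stroke, and the torque climbed to roughly 0.55–0.6 Nm; the highest noisy single reading was 0.66.

**Last checks:**
- **Torque drop:** The reading then fell suddenly to about 0.07 Nm and stayed low over the last 0.045 rad. I never established why; the pads slipping on the knob, or a reading taken at rest, are my guesses.
- **Regrip test:** I took a fresh grip and turned 0.042 rad in small steps. The torque climbed to about 0.5 Nm, then relaxed to about 0.4 Nm at rest. That fits a firm brake and stays well below the forced limit of 0.8 Nm. Torque noise was roughly ±0.05 Nm.
- **Scene:** The last pictures show the guard still propped, the arm clear of everything, and the loose things that are in view where they started.

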